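# Turn the price book's divider leaf

## Robot

A 6-joint arm with a two-finger parallel gripper is mounted at the origin on the work surface. World frame = base frame: x ahead of the robot, y to its left, z up, the work surface at z = 0. Lengths are in mm, angles in rad, forces in N, time in s.
With the tool pointing down it reaches from about 350 to 725 mm from the base axis. Payload 4.3 kg.
Tool frame: the origin (TCP) lies midway between the tips of the shut fingers; the grasp point (between the pads) lies 19 mm behind it; z points along the fingers, y is the line along which they close (so a half turn about z gives the same grasp; the last joint's range is limited). The gripper opens to 85 mm and grips with 20 to 120 N. Pads are 22 mm wide; open, the fingers measure 114 mm over their backs; the gripper's body (76 mm by 85 mm) begins 54 mm behind the grasp point. The pads swing forward as they close: fully open they stand 13 mm farther back than shut.
Start: joints at [-1.439, 0.377, 0.081, 1.274, 0, 1.46], TCP at [137.693, -558.308, 231.329] pointing down, gripper open.
Joint ranges: [-2.72, 2.72], [-0.84, 1.66], [-1.02, 1.22], [-1.77, 2.12], [-1.37, 1.28], [-3.14, 3.14]. Speed limits (rad/s): [2.57, 2.57, 3.14, 3.14, 3.14, 3.14].

## Interface

Orientations are given as a unit quaternion [x, y, z, w].
In Python, from bench import ctrl, imaging gives the robot as it stands. Calls block until the motion is done:
- ctrl.move_to(position, orientation): joint-space move of the TCP to a pose.
- ctrl.movel(position, attitude=None, feed=150): straight line of the TCP; attitude=None keeps the orientation; feed is the mean speed in mm/s.
- ctrl.move_joints(angles): joint-space move.
- ctrl.gripper_open() and ctrl.grasp(squeeze=None): open the fingers fully, or close them until they stop; squeeze is the grip in N (None keeps the last).
- ctrl.sleep(seconds).
- ctrl.solve_ik(position, orientation): joint angles nearest the present ones, or None.
- ctrl.read_state(): the state.
- imaging.get_image(name): name is "scene" or "top" or "wrist"; returns (picture, depth): 480x640x3 uint8, red, green, blue; 480x640 float32, mm along the optical axis (not along the pixel's ray), 0 where there is no reading.
- imaging.get_calibration(name): a dict with "vfov" (degrees; the focal length in pixels is half the picture's height over the tangent of half this angle, whatever the lens; pixels are square), "cx", "cy" (the principal point, pixels), "dist_coeffs" ([k1, k2, p1, p2, k3] as OpenCV has them; the pictures are not rectified), "eye" and "attitude" of the camera in the world; the wrist camera has in their place "tool_from_camera" (4x4, takes a point from camera to tool coordinates, whose origin is the TCP and whose axes are the flange's). Camera axes: x right, y down, z forward; pixel columns grow to the right and rows downward; lengths in mm; the calibration is good to about 2 mm. A picture is of the moment at which its call begins: read the wrist's pose just before it. get_calibration takes no time and is no camera call.
A pose or a line that the arm cannot do raises ctrl.MotionError and nothing moves.
- ctrl.finish_job(): hands the job in; it is judged then, once.
The state is a dict: "time_s": time; "joints": joint angles; "joint_vel": joint speeds; "joint_efforts": joint torques, N m; "position": TCP position; "ee_rot": TCP orientation; "wrist_force": force on the tool from outside, world axes, zero at the start; "ft_torque": the same for the moment, N m; "grip_width": finger opening in mm; "gripper_force": force on a finger pad.
Only numpy, scipy, OpenCV 4.12 (cv2) and the standard library are available. Lean on these libraries where they do the work, as an engineer would, in place of code of your own. Each camera call takes 0.05 s, during which the arm holds its last target. There are 200 camera calls.

## Task

The fittings price book lies open on the counter. Slip a finger under the tabbed edge of its stiff grey divider leaf, where it overhangs the pages, turn the leaf over the rings so that it comes to lie on the opposite pages, gently press it down flat there with a fingertip, then move clear. Turn it steadily rather than flinging it, only push it and never pinch or grip it, and leave the book and everything around it where it is.

Things in the scene. Friction and masses are not known exactly. Their poses are not given: they have to be found in the camera images.
- book: Black two-ring binder lying open and flat, loose, 1.8 kg, 401 mm across (its y), 235 mm along the spine (its x). Origin: centre of its underside, beneath the spine. x runs along the spine away from the robot, y to the side where the leaf has to go (robot's left), z up. Covers 3 mm thick reach to y = +-200 mm. On either side a solid block of pages, |y| 26 to 163 mm, x +-105 mm, top at z = 48 mm.
- rings (a point): Point of the book on the ring axis, the line along the book's x at y = 0 about which the leaf turns, 50 mm above the counter, midway between the two steel rings (at x = +-40 mm, radius 34 mm, tops 86 mm above the counter).
- leaf (a joint): Angle of the leaf about the ring axis, rad: 0 = flat on the pages at the robot's right (book -y), 1.57 = upright, 3.14 = flat on the opposite pages. Little friction: past upright it falls over by its own weight at about 3 rad/s or less; 0.14 kg. Rigid grey board 4 mm thick, 215 mm along the spine, 26 to 180 mm out from the ring axis, plus the tab.
- tab (a point): Middle of the outer end of the leaf's tab, at mid-thickness, 194 mm from the ring axis, 10 mm along book +x; moves with the leaf. Tab: 60 mm along the spine, 14 mm beyond the leaf's edge, 4 mm thick, blank white label. At the start 50 mm above the counter; the tab overhangs the page block by 31 mm, the leaf's edge by 17 mm, with 45 mm of open height between its underside and the cover.
- leaf_mid (a point): Centre of the leaf, at mid-thickness, 103 mm from the ring axis; moves with the leaf.
- page (a point): Fixed point of the book: middle of the top of the opposite pages, where the leaf has to lie, 48 mm above the counter at book y = +103 mm.
- elbow: Bystander: loose brass pipe elbow, about 58 x 58 x 40 mm, lying on the counter. Origin under its middle.
- tee: Bystander: loose brass tee, about 64 x 49 x 34 mm, lying on the counter. Origin under its middle.
- nipple: Bystander: loose brass hexagon nipple standing upright, 35 mm across, 42 mm high. Origin under its middle.
- bush: Bystander: loose brass hexagon bush standing upright, 37 mm across, 26 mm high. Origin under its middle.
- socket: Bystander: loose brass straight socket standing upright, 40 mm across, 40 mm high. Origin under its middle.
- tape: Bystander: loose black tape measure standing on edge, 80 x 40 x 62 mm. Origin under its middle.

How it is judged (in metres and radians):
On the way, in this order (a step that is already met when the one before it is completed fails the run):
1. the leaf is turned up towards upright, the fingers touching it (value of joint leaf between 1.1 and 2.2 rad and contact force between the fingers and leaf above 0.05 N), for 0.05 s.
2. the leaf lies over on the opposite pages and is pressed flat by the fingers (value of joint leaf above 3.08 rad and contact force between the fingers and leaf above 1.5 N), for 0.15 s.
At the end, for the whole second after the job is handed in: The leaf lies at rest on the opposite pages, within about 3.5 degrees of flat (joint above 3.08 rad), nothing touched by the robot; the book lies flat within 25 mm of where it was, every bystander within 20 mm (value of joint leaf above 3.08 rad and velocity of joint leaf between -0.05 and 0.05 rad/s and distance of each of book, page from where it was at the start of the episode below 0.025 m and angle between book's own z axis and vertical below 0.05 rad and distance of each of elbow, tee, nipple, bush, socket, tape from where it was at the start of the episode below 0.02 m).
It fails at once if the leaf is pinched: pressed from both faces at once with more than 5 N each ((contact force between the fingers and leaf_c0 above 5 N or contact force between the fingers and leaf_c2 above 5 N) and (contact force between the fingers and leaf_c1 above 5 N or contact force between the fingers and leaf_c3 above 5 N)).
It fails at once if the leaf is flung over (faster than 7 rad/s) (velocity of joint leaf above 7 rad/s or velocity of joint leaf below -7 rad/s).
It fails at once if the leaf or book is pushed on roughly (over 60 N) (contact force between the fingers and book above 60 N).
It fails at once if the book is shifted by more than 25 mm, lifted or tipped (distance of any of book, page from where it was at the start of the episode above 0.025 m or angle between book's own z axis and vertical above 0.1 rad).
It fails at once if a bystander is moved by more than 20 mm (distance of any of elbow, tee, nipple, bush, socket, tape from where it was at the start of the episode above 0.02 m).
It also fails if it takes over 51 s, if anything falls off the work surface, if the arm or the gripper's body presses on something with over 40 N, if the wrist force passes 120 N, or if a joint passes its speed limit or range.

## Working session

There is one attempt and no reset: what is moved stays moved. The work goes in short steps, each a Python script; the robot and the scene stay as the last script left them, time stands still between calls to the robot, and variables do not carry over. Pictures are saved under pics/ and viewed, at most 10 in all, crops included, and the job is handed in when it is done.

```bash
mkdir -p pics; ls; python3 - <<'E'
from bench import ctrl, imaging
import cv2, numpy as np
for n in ("top","scene"):
    p,d=imaging.get_image(n); cv2.imwrite(f"pics/{n}0.png",p[:,:,::-1]); np.savez(f"{n}0.npz",p=p,d=d)
    print(n,imaging.get_calibration(n))
print(imaging.get_calibration("wrist")); print(ctrl.read_state())
E
```

```text
pics
top {'vfov': 48.75168725914112, 'cx': 331.3727045447122, 'cy': 241.7895433382979, 'dist_coeffs': array([-0.05970991,  0.        ,  0.        ,  0.        ,  0.        ]), 'eye': array([ 421.23393171,   58.03409858, 1146.96469222]), 'attitude': array([-0.69825349,  0.71418589, -0.04175865,  0.02523478])}
scene {'vfov': 53.64452076165506, 'cx': 315.76634448824274, 'cy': 241.93240357994614, 'dist_coeffs': array([0.01194902, 0.        , 0.        , 0.        , 0.        ]), 'eye': array([883.41534076, 405.69299965, 687.22364059]), 'attitude': array([ 0.35303517,  0.87436727, -0.30537651, -0.13263951])}
{'vfov': 63.25075416496778, 'cx': 313.1569494712909, 'cy': 242.54855933921985, 'dist_coeffs': array([-0.0663258,  0.       ,  0.       ,  0.       ,  0.       ]), 'tool_from_camera': array([[ 1.86648111e-04, -9.60199423e-01, -2.79315295e-01,
         7.15144568e+01],
       [ 9.99999318e-01, -1.42680469e-04,  1.15872526e-03,
         3.66107079e-01],
       [-1.15246016e-03, -2.79315321e-01,  9.60198742e-01,
        -1.40974818e+02],
       [ 0.00000000e+00,  0.00000000e+00,  0.00000000e+00,
         1.00000000e+00]])}
{'time_s': 0.1, 'joints': array([-1.43931563e+00,  3.78002990e-01,  7.97635636e-02,  1.27445892e+00,
       -1.10002292e-05,  1.46047492e+00]), 'joint_vel': array([-8.37032258e-05, -7.17315308e-04,  1.98433014e-03,  1.81173826e-04,
        1.74308366e-05, -2.54638084e-03]), 'joint_efforts': array([ 1.78564180e-03, -4.64693248e+01,  2.70582891e+01,  1.20267554e-02,
       -6.09436665e-05, -9.21504260e-07]), 'position': array([ 137.59486691, -557.66176477,  230.44851851]), 'ee_rot': array([ 9.92699917e-01,  1.20606677e-01, -1.55609381e-05, -9.50896009e-04]), 'wrist_force': array([-0.44926342,  0.62370253, -0.33420663]), 'ft_torque': array([ 0.00166531, -0.01148451,  0.04043563]), 'gripper_force': 0.0, 'grip_width': 85.28937881355573}
```

View pics/top0.png

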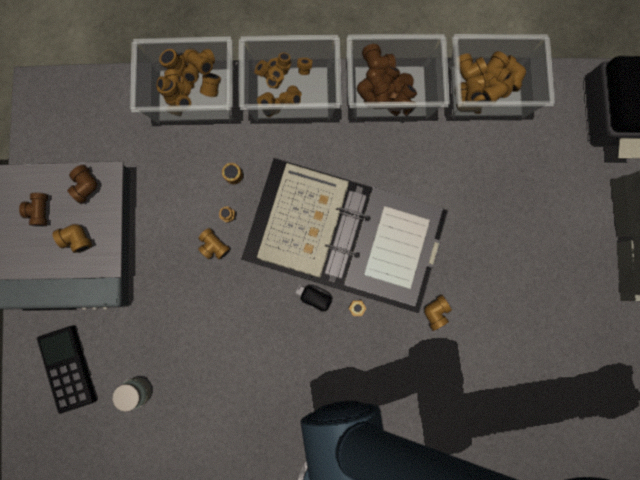

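View pics/scene0.png

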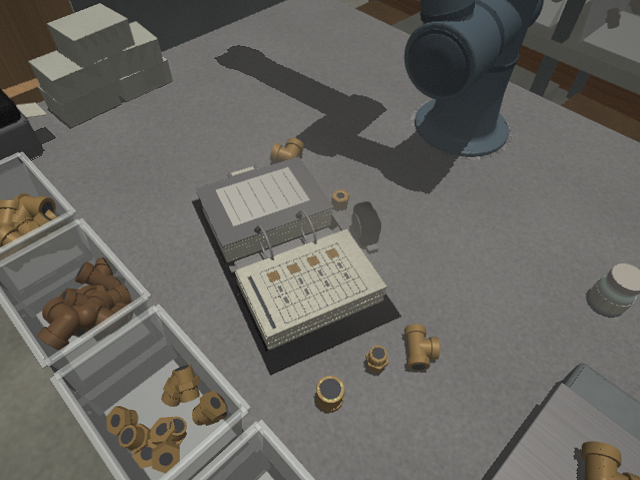

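The top picture shows the book turned about 17°, with the grey leaf on the right, its white tab near (434,253) and the elbow near (437,312). The tape (316,297) and nipple (358,308) sit close below the near edge. The scene picture agrees, with the tab at (243,172).

```bash
cat > h.py <<'E'
from bench import ctrl, imaging
import cv2, numpy as np
from scipy.spatial.transform import Rotation as R
def cam(n):
    c=imaging.get_calibration(n); f=240/np.tan(np.radians(c["vfov"])/2)
    K=np.array([[f,0,c["cx"]],[0,f,c["cy"]],[0,0,1]]); return c,K
def rays(n,px,eye=None,Rm=None):
    c,K=cam(n); u=cv2.undistortPoints(np.float64(px).reshape(-1,1,2),K,c["dist_coeffs"])[:,0]
    d=np.c_[u,np.ones(len(u))]
    if Rm is None: eye,Rm=c["eye"],R.from_quat(c["attitude"]).as_matrix()
    return eye,d@Rm.T
def plane(n,px,z,**k):
    e,d=rays(n,px,**k); return e+d*((z-e[2])/d[:,2:])
def meet(e1,d1,e2,d2):
    A=sum(np.eye(3)-np.outer(d,d)/(d@d) for d in(d1,d2)); b=sum((np.eye(3)-np.outer(d,d)/(d@d))@e for e,d in((e1,d1),(e2,d2)))
    return np.linalg.solve(A,b)
E
python3 - <<'E'
from h import *
T=np.load("top0.npz"); S=np.load("scene0.npz")
hsv=cv2.cvtColor(T['p'],cv2.COLOR_RGB2HSV)
print("tabpx",T['p'][253,434],"leaf",T['p'][200,400],"cover",T['p'][255,250],"scene tab",S['p'][172,243])
def blob(p,x0,x1,y0,y1,thr):
    m=np.zeros(p.shape[:2],np.uint8); m[y0:y1,x0:x1]=(p[y0:y1,x0:x1].min(2)>thr)
    n,l,st,c=cv2.connectedComponentsWithStats(m); i=1+np.argmax(st[1:,4]); ys,xs=np.where(l==i)
    return np.c_[xs,ys],c[i]
for thr in(110,):
    a,ca=blob(T['p'],429,441,236,270,thr); b,cb=blob(S['p'],226,258,164,180,thr)
    e,d=rays("top",[ca]); e2,d2=rays("scene",[cb]); print(ca,cb,len(a),len(b),"tab label mid",meet(e,d[0],e2,d2[0]), plane("top",[ca],52))
    print(cv2.minAreaRect(plane("top",a,52)[:,:2].astype(np.float32)))
ys,xs=np.mgrid[0:480,0:640]; e,d=rays("top",np.c_[xs.ravel(),ys.ravel()]); W=(e+d*T['d'].reshape(-1,1)).reshape(480,640,3); np.save("W.npy",W)
print("counter z",np.median(W[330:350,200:280,2]),"leaf z",np.median(W[200:280,385:415,2]),"page z",np.median(W[180:260,280:320,2]),"tab z",W[245:262:4,432:436,2])
# leaf+page tops
for nm,x0,x1 in(("leaf",345,460),("page",230,350)):
    m=np.zeros((480,640),np.uint8); z=W[140:330,x0:x1,2]; m[140:330,x0:x1]=(z>42)&(z<58)
    n,l,st,c=cv2.connectedComponentsWithStats(cv2.morphologyEx(m,cv2.MORPH_OPEN,np.ones((9,9)))); i=1+np.argmax(st[1:,4])
    print(nm,cv2.minAreaRect(W[l==i][:,:2].astype(np.float32)))
# bystander heights & extents: brass mask
m=((hsv[...,0]<25)&(hsv[...,1]>130)&(hsv[...,2]>60)).astype(np.uint8); m[:140]=0; m[:,:190]=0; m[:,460:]=0; m[165:275,262:335]=0
n,l,st,c=cv2.connectedComponentsWithStats(m)
for i in range(1,n):
    if st[i,4]>25: p=W[l==i]; print(c[i],st[i,4],p.min(0).round(),p.max(0).round())
# cover
m=(T['p'].max(2)<38).astype(np.uint8); m[:150]=0;m[320:]=0;m[:,:235]=0;m[:,460:]=0; m[280:,295:335]=0
ys,xs=np.where(cv2.morphologyEx(m,cv2.MORPH_OPEN,np.ones((3,3))))
print("cover",cv2.minAreaRect(plane("top",np.c_[xs,ys],3)[:,:2].astype(np.float32)))
E
```

```text
tabpx [165 155 135] leaf [96 91 90] cover [43 43 42] scene tab [144 141 130]
[433.32673267 252.74257426] [238.53469388 168.54285714] 101 245 tab label mid [ 499.66517059 -182.42163739   56.70601524] [[ 497.52315612 -181.02829407   52.        ]]
((497.86273193359375, -181.04180908203125), (10.02485466003418, 45.95386505126953), 70.90008544921875)
counter z -0.44248003722873364 leaf z 51.877001394224976 page z 47.692641386853666 tab z [[53.679576   46.52090149 51.36953807 50.68698719]
 [54.58289648 54.04318797 51.62364395 51.9935718 ]
 [50.24312121 50.71340786 47.83350608 49.76083926]
 [50.80716284 53.15574772 52.75694211 53.81886713]
 [50.44581872 56.6784689  52.85032076  1.98428735]]
leaf ((512.6620483398438, -105.26556396484375), (168.56399536132812, 215.90988159179688), 71.89291381835938)
page ((576.26171875, 90.26042175292969), (136.8839111328125, 210.11996459960938), 71.8414306640625)
[232.27777778 173.74444444] 90 [662. 222.   3.] [697. 260.  44.]
[228.65555556 215.46666667] 90 [421.  58.   3.] [ 605.  266. 1147.]
[211.35483871 244.72983871] 496 [498. 250.  15.] [561. 312.  37.]
[437.24031008 312.44573643] 516 [ 339. -216.   16.] [ 421.   58. 1147.]
cover ((598.2986450195312, -17.814743041992188), (396.2702941894531, 122.41004180908203), 72.54682159423828)
```

```bash
cat >> h.py <<'E'
O=np.array([546.9,-0.2,0.]); YAW=np.radians(-18.1)
BX=np.array([np.cos(YAW),np.sin(YAW),0]); BY=np.array([-np.sin(YAW),np.cos(YAW),0]); BZ=np.array([0,0,1.])
def P(x,y,z): return O+BX*x+BY*y+BZ*z
def Q(th,close='x',s=1):
    """tool z tilted th deg from down towards book +y; closing axis along book x, or in the plane"""
    t=np.radians(th); z=BY*np.sin(t)-BZ*np.cos(t); n=BY*np.cos(t)+BZ*np.sin(t)
    y=s*(BX if close=='x' else n); return R.from_matrix(np.c_[np.cross(y,z),y,z]).as_quat()
def N(th): t=np.radians(th); return np.array([np.cos(t),np.sin(t)])
E
python3 - <<'E'
from h import *
W=np.load("W.npy"); 
for nm,(u,v,r) in dict(elbow=(437,312,16),nip=(358,308,8)).items():
    w=W[v-r:v+r,u-r:u+r].reshape(-1,3); w=w[(w[:,2]>12)&(w[:,2]<60)]; w=np.c_[(w-O)@BX,(w-O)@BY,w[:,2]]; print(nm,np.percentile(w,2,axis=0).round(),np.percentile(w,98,axis=0).round())
for c in 'xn':
  for s in(1,-1):
    for th in(30,40,50,60):
      o=[]
      for p in((20,-260,60),(20,-260,30),(20,-188,30),(20,-180,90),(20,-140,160),(20,-60,215),(20,30,215)):
        j=ctrl.solve_ik(P(*p),Q(th,c,s)); o.append('ok' if j is not None else '--'); 
        if p[1]==-188 and j is not None: jj=np.round(j,2)
      print(c,s,th,o, jj)
E
```

```text
elbow [-136. -256.   19.] [ -75. -211.   42.]
nip [-161.  -84.   20.] [-130.  -54.   30.]
x 1 30 ['ok', 'ok', 'ok', 'ok', 'ok', 'ok', 'ok'] [-0.74  0.61 -0.23  0.97  0.47  1.09]
x 1 40 ['ok', 'ok', 'ok', 'ok', 'ok', 'ok', 'ok'] [-0.81  0.71 -0.15  1.09  0.6   0.96]
x 1 50 ['ok', 'ok', 'ok', 'ok', 'ok', 'ok', 'ok'] [-0.87  0.83 -0.05  1.25  0.71  0.81]
x 1 60 ['ok', 'ok', 'ok', 'ok', 'ok', 'ok', 'ok'] [-0.91  0.97  0.06  1.43  0.8   0.64]
x -1 30 ['ok', 'ok', 'ok', 'ok', 'ok', 'ok', 'ok'] [-0.74  0.61 -0.23  0.97  0.47 -2.05]
x -1 40 ['ok', 'ok', 'ok', 'ok', 'ok', 'ok', 'ok'] [-0.81  0.71 -0.15  1.09  0.6  -2.18]
x -1 50 ['ok', 'ok', 'ok', 'ok', 'ok', 'ok', 'ok'] [-0.87  0.83 -0.05  1.25  0.71 -2.33]
x -1 60 ['ok', 'ok', 'ok', 'ok', 'ok', 'ok', 'ok'] [-0.91  0.97  0.06  1.43  0.8  -2.5 ]
n 1 30 ['ok', 'ok', 'ok', 'ok', 'ok', 'ok', 'ok'] [-0.74  0.61 -0.23  0.97  0.47 -0.48]
n 1 40 ['ok', 'ok', 'ok', 'ok', 'ok', 'ok', 'ok'] [-0.81  0.71 -0.15  1.09  0.6  -0.61]
n 1 50 ['ok', 'ok', 'ok', 'ok', 'ok', 'ok', 'ok'] [-0.87  0.83 -0.05  1.25  0.71 -0.76]
n 1 60 ['ok', 'ok', 'ok', 'ok', 'ok', 'ok', 'ok'] [-0.91  0.97  0.06  1.43  0.8  -0.93]
n -1 30 ['ok', 'ok', 'ok', 'ok', 'ok', 'ok', 'ok'] [-0.74  0.61 -0.23  0.97  0.47  2.66]
n -1 40 ['ok', 'ok', 'ok', 'ok', 'ok', 'ok', 'ok'] [-0.81  0.71 -0.15  1.09  0.6   2.53]
n -1 50 ['ok', 'ok', 'ok', 'ok', 'ok', 'ok', 'ok'] [-0.87  0.83 -0.05  1.25  0.71  2.38]
n -1 60 ['ok', 'ok', 'ok', 'ok', 'ok', 'ok', 'ok'] [-0.91  0.97  0.06  1.43  0.8   2.21]
```

```bash
python3 - <<'E'
from h import *
ctrl.grasp(20)
ctrl.move_to(P(20,-290,130),Q(50))
s=ctrl.read_state(); p,d=imaging.get_image("wrist"); cv2.imwrite("pics/w1.png",p[:,:,::-1])
np.savez("w1.npz",p=p,d=d,pos=s['position'],q=s['ee_rot']); print(s['time_s'],s['position'],P(20,-290,130),s['grip_width'],s['wrist_force'])
E
```

```text
2.475 [ 475.64236158 -283.00271291  130.49579323] [ 475.81415004 -282.06309076  130.        ] 0.10997810535210886 [-0.40172318 -0.2717808  -0.0647634 ]
```

View pics/w1.png

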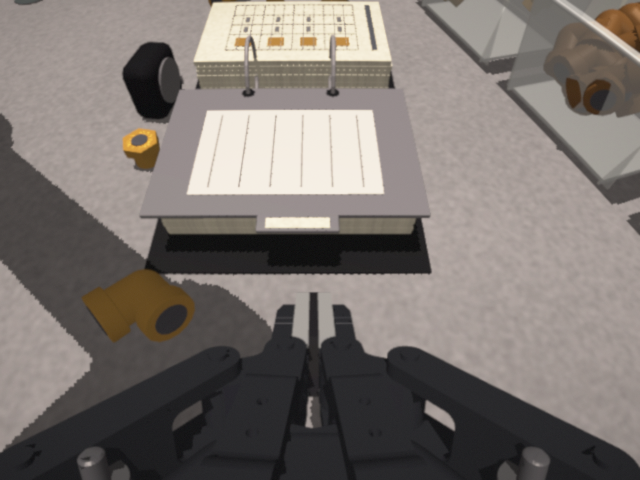

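The wrist view shows the tab's outer edge from (257,230) to (338,230). The elbow at (140,305) is well left of the fingers, and the way under the tab is free.

```bash
python3 - <<'E'
from h import *
f=np.load("w1.npz"); T=imaging.get_calibration("wrist")["tool_from_camera"]; Rt=R.from_quat(f['q']).as_matrix()
eye=f['pos']+Rt@T[:3,3]; Rm=Rt@T[:3,:3]
def bk(w): w=np.atleast_2d(w)-O; return np.c_[w@BX,w@BY,w[:,2]].round(1)
px=[(257,230),(338,230),(143,214),(428,214),(298,230)]
print(bk(plane("wrist",px,50,eye=eye,Rm=Rm)))
e,d=rays("wrist",[(298,224),(298,227)],eye=eye,Rm=Rm); print("depth",bk(e+d*np.array([[f['d'][224,298]],[f['d'][227,298]]])))
# two views: white-label centroid wrist vs top
m=(f['p'][215:229,259:337].min(2)>150); ys,xs=np.where(m); c=(xs.mean()+259,ys.mean()+215)
e,d=rays("wrist",[c],eye=eye,Rm=Rm); e2,d2=rays("top",[(433.33,252.74)]); print(c,"label two views",bk(meet(e,d[0],e2,d2[0])))
E
```

```text
[[ -18.8 -194.    50. ]
 [  38.7 -193.9   50. ]
 [-104.6 -179.4   50. ]
 [ 105.5 -179.4   50. ]
 [  10.3 -194.    50. ]]
depth [[  10.2 -189.1   50.6]
 [  10.3 -191.7   50.4]]
(np.float64(297.0357142857143), np.float64(222.23275862068965)) label two views [[   9.5 -187.5   50.5]]
```

```bash
cat >> h.py <<'E'
TH=50
def corner(y,z): c=np.array([y,z])-11*N(TH); return P(10,c[0],c[1])
def arc(a):
    rho=179-20*np.clip(a/60,0,1); a=np.radians(a); return corner(-rho*np.cos(a),50+rho*np.sin(a))
def wf(): return ctrl.read_state()['wrist_force'].round(2)
E
python3 - <<'E'
from h import *
ctrl.movel(corner(-262,45),feed=150)
ctrl.movel(corner(-225,30),feed=100); print(wf())
ctrl.movel(arc(-6.4),feed=60); print(wf(),ctrl.read_state()['position'])
for a in(0,8,16): ctrl.movel(arc(a),feed=60); print(a,wf())
s=ctrl.read_state(); p,d=imaging.get_image("wrist"); cv2.imwrite("pics/w2.png",p[:,:,::-1]); p,d=imaging.get_image("scene"); cv2.imwrite("pics/s2.png",p[:,:,::-1]); print(s['time_s'])
E
```

```text
[ 1.28 -0.12  1.16]
[ 0.14 -0.31 -0.24] [ 499.00040721 -179.32936488   21.6250348 ]
0 [-0.6  -1.83 -0.63]
8 [-0.06 -0.99 -0.02]
16 [-0.55 -1.27 -0.04]
6.4083
```

View pics/s2.png

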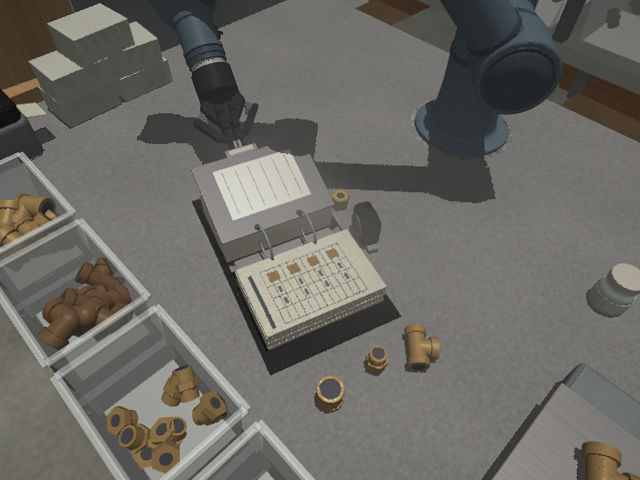

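View pics/w2.png

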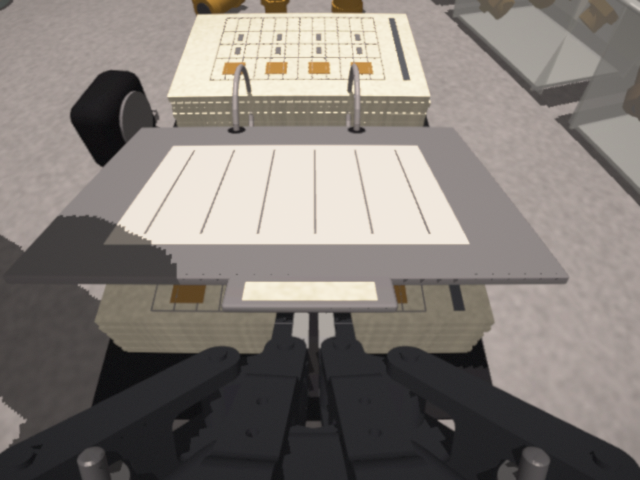

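In both views the leaf is up about 16–20°, with the tab (wrist ≈(310,300)) resting on the shut fingers. Nothing else has moved, so I carry on around the arc.

```bash
python3 - <<'E'
from h import *
for a in range(24,89,8):
    ctrl.movel(arc(a),feed=70); f=wf(); print(a,f)
    if np.linalg.norm(f)>15: break
print(ctrl.read_state()['time_s']); p,d=imaging.get_image("scene"); cv2.imwrite("pics/s3.png",p[:,:,::-1])
E
```

```text
24 [-0.66 -0.48  0.65]
32 [-0.76 -0.93 -0.39]
40 [ 0.65 -1.03 -0.84]
48 [ 0.37 -0.56  1.06]
56 [-0.02 -0.32 -0.79]
64 [ 0.11 -0.53 -0.06]
72 [ 0.08 -0.55 -0.16]
80 [-0.82  0.77 -0.29]
88 [-0.09 -0.61  0.16]
10.8
```

View pics/s3.png

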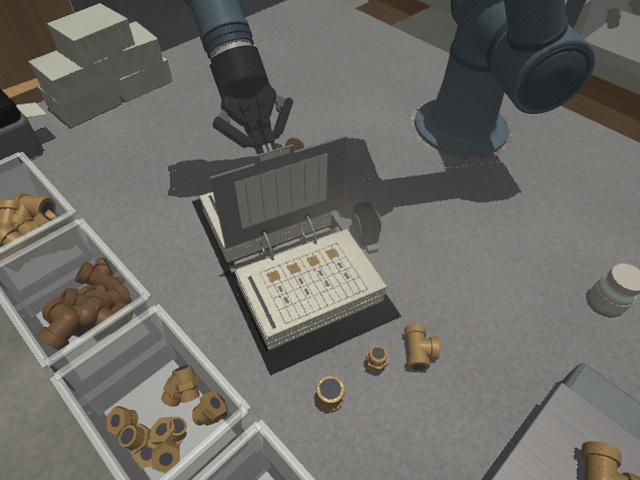

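The leaf stands nearly upright with the fingers behind the tab at (268,152). Next I push it past upright.

```bash
python3 - <<'E'
from h import *
for a in(94,100,106,112): ctrl.movel(arc(a),feed=50); print(a,wf())
ctrl.sleep(1.0)
s=ctrl.read_state(); print(s['time_s']); p,d=imaging.get_image("scene"); cv2.imwrite("pics/s4.png",p[:,:,::-1])
E
```

```text
94 [-0.71 -0.28 -0.07]
100 [-0.64 -1.13  0.34]
106 [0.06 0.63 0.69]
112 [-0.32 -0.39  0.53]
13.7833
```

View pics/s4.png

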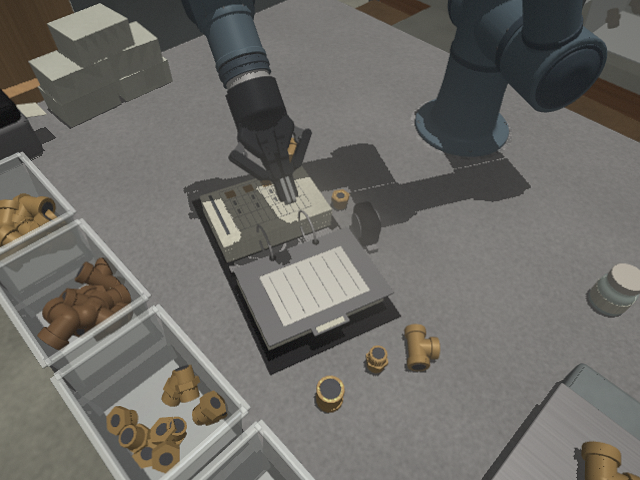

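The leaf has fallen over and lies on the opposite pages, its tab at (330,325). Now I press it.

```bash
python3 - <<'E'
from h import *
ctrl.move_to(P(10,110,230),Q(0)); ctrl.movel(P(10,110,62),feed=120); ctrl.sleep(.3)
f0=np.mean([wf()[2] for _ in range(1)]+[(ctrl.sleep(.03),wf()[2])[1] for _ in range(5)]); print("f0",f0)
z=60
while z>42:
    ctrl.movel(P(10,110,z),feed=15); ctrl.sleep(.1)
    f=np.mean([(ctrl.sleep(.02),wf()[2])[1] for _ in range(4)])-f0; print(z,round(f,2),ctrl.read_state()['position'][2].round(1))
    if abs(f)>5: break
    z-=1
ctrl.sleep(.4); print(wf()); print(ctrl.read_state()['time_s'])
ctrl.movel(P(10,110,200),feed=100); ctrl.sleep(.5)
p,d=imaging.get_image("top"); cv2.imwrite("pics/t5.png",p[:,:,::-1])
p,d=imaging.get_image("scene"); cv2.imwrite("pics/s5.png",p[:,:,::-1]); print(ctrl.read_state()['time_s'])
E
```

```text
f0 -0.405
60 0.51 60.0
59 -0.02 59.0
58 0.32 58.0
57 -0.01 57.0
56 0.6 56.0
55 0.43 55.0
54 0.03 54.0
53 0.42 53.0
52 0.78 52.1
51 7.09 52.0
[-2.02 -0.56  7.14]
21.2833
23.525
```

View pics/s5.png

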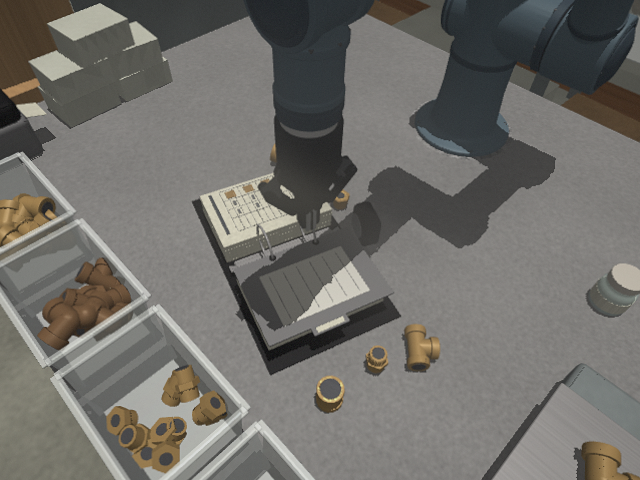

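The leaf lies flat (tab at (330,325)), it was pressed with about 7 N, and the book and fittings are where they were. The arm is clear, so I hand the job in.

```bash
python3 - <<'E'
from h import *
print(ctrl.finish_job())
E
```

```text
the job is handed in; nothing more can be done
None
```

The divider leaf was turned over the rings, pressed flat on the opposite pages with about 7 N, and the arm moved clear. I saw no shift of the book or fittings in the last picture, and the job was handed in at about 23.5 s; no verdict was returned.

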